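Check weight back to its slot at the cheese counter

TASK

The check of the counter scale is finished: take the brass check weight off the scale's pan and put it back in its own slot of the wooden weight rack, standing upright on the bottom of the slot. Its slot is the empty middle-sized one whose label shows its outline; the smaller empty slot belongs to a weight that is out on loan. Lower it in rather than dropping it, and do not disturb the big weight that is already home.

Things in the scene. Friction and masses are not known exactly. Their poses are not given: they have to be found in the camera images.
- weight_medium: Brass check weight (about 500 g), the only thing on the scale's level steel pan, whose top is 80 mm above the counter. Turned body 40 mm in diameter and 46 mm high, neck of 16 mm diameter up to 54 mm, flat round knob of 26 mm diameter from 54 to 68 mm (the top). Origin: centre of its underside; z up along its axis; yaw has no meaning.
- slot_medium_floor (a point): Bottom centre of its own slot: round well 62 mm wide, 22 mm deep (bottom 16, rim 38 mm above counter) in a light-wood block. Three blocks, 170 mm long (x), 102 mm wide (y), stand in a row along y, 104 mm apart, in any order; on each, beyond the well, a paper label bears its weight's black outline at 4/5 size. Axes: z up, x from well to label, y along the row.
- slot_small_floor (a point): Bottom centre of the smallest slot, also empty but not the one to fill: round well 50 mm wide, 22 mm deep, in its own block of the same row. Same axes.
- weight_large: Big brass weight (about 1 kg) already home in the third slot, a well 72 mm wide: body 50 mm in diameter and 58 mm high, knob 32 mm in diameter, 84 mm high in all, so its top is 100 mm above the counter. Origin: centre of its underside; z up.
Not all that is in view belongs to the job. Leave any red look-alike of the weight_medium alone.

How it is judged:
By the outcome, as a careful person would: the job done as asked, in the order asked, and still so for the second after the job is handed in, with the robot touching nothing.
It also fails if it takes over 32 s, if anything falls off the work surface, if the arm or the gripper's body presses on something with over 40 N, if the wrist force passes 120 N, or if a joint passes its speed limit or range.

ROBOT

A 6-joint arm with a two-finger parallel gripper is mounted at the origin on the work surface. World frame = base frame: x ahead of the robot, y to its left, z up, the work surface at z = 0. Lengths are in mm, angles in rad, forces in N, time in s.
With the tool pointing down it reaches from about 250 to 800 mm from the base axis. Payload 3.9 kg.
Tool frame: the origin (TCP) lies at the very end of the fingers, on their centre line; the grasp point (between the pads) lies 19 mm behind it; y points along the fingers, x is the direction in which the jaws open and shut, and the axes are right-handed (so a half turn about y gives the same grasp; the last joint's range is limited). The gripper opens to 85 mm and grips with 20 to 120 N. Pads are 22 mm wide; open, the fingers measure 114 mm over their backs; the gripper's body (76 mm by 85 mm) begins 54 mm behind the grasp point. The pads swing forward as they close: fully open they stand 13 mm farther back than shut.
Start: joints at [1.211, 0.26, -0.138, 1.173, 0, 1.571], TCP at [184.841, 491.375, 231.304] pointing down, gripper open.
Joint ranges: [-2.78, 2.78], [-0.83, 1.72], [-1.28, 1.37], [-1.9, 2.12], [-1.57, 1.48], [-3.14, 3.14]. Speed limits (rad/s): [2.57, 2.57, 3.14, 3.14, 3.14, 3.14].

INTERFACE

Orientations are given as [roll, pitch, yaw] about the fixed x, y, z axes, in that order (R = Rz(yaw) Ry(pitch) Rx(roll)).
In Python, from rig import env, eyes, recognise gives the robot as it stands.
- The arm moves only by the tool servo_tool, never from a script. Its argument "moves" is a list of rows, each a list of 3 entries, a list of its own where there are three numbers: the shift along the tool's x, y, z in mm, then the turn, a rotation vector about the tool's x, y, z in degrees, then the closure, from -1 (fully open) to 1 (shut). In form: [[[tx, ty, tz], [ax, ay, az], claw], ...]. A call has 1 to 5 rows; each row shifts and turns the pose as measured when the row begins, along the tool's axes as they then stand; what a row does not reach is not made up. A row lasts 1/8 s, in which the tool goes at most 62.5 mm and 10.7 degrees, less where a joint would pass 70% of its speed; a pose out of reach is approached as far as the arm can. A call with a gripper value outside its range is refused whole. The fingers move at their own pace and stop on an object; "newtons" is the grip in N (left out, the last holds). Time passes only in rows, so rows that do not move let the fingers close. It gives the time, the measured TCP pose, the force and the opening at its end, in the units of the state.
- env.read_state(): the state, without advancing time (a new reading comes with each control period).
- eyes.read_camera(name): name is "scene" or "top" or "wrist"; returns a dict with "frame" (400x640x3 uint8, red, green, blue), "vertical_fov" (degrees; the focal length in pixels is half the picture's height over the tangent of half this angle, whatever the lens; pixels are square), "cx", "cy" (the principal point, pixels), "distortion" ([k1, k2, p1, p2, k3] as OpenCV has them; the pictures are not rectified), "R" (3x3) and "t" (3): a world point X has camera coordinates R X + t. Camera axes: x right, y down, z forward; pixel columns grow to the right and rows downward; lengths in mm; the calibration is good to about 2 mm. A picture is of the moment at which its call begins. There is no depth.
- env.finish_job(): hands the job in, once; it reports no verdict.
Trained networks look in a picture, given as the dict that the camera call returned (one of the last four; its "shot" number tells which), for a name from the list of things; names that differ only in an ending like _2 or _b are one class to them, and where a whole thing is asked for, a point or a joint stands for the part that bears it (a point fixed in the world has none). Each returns a list of dicts, best first, with "score" (0 to 1); they miss things now and then, are a little off and sometimes report something else, mostly with a low value. They report only what shows in the picture. A call takes as long as a camera call. They do not tell look-alikes from the thing itself.
- recognise(picture, name): "location" ([column, row] as shares, 0 to 1, of the picture: columns of its width, rows of its height, amid what is visible of it).
The state is a dict: "time_s": time; "joint_positions": joint angles; "qvel": joint speeds; "joint_torque": joint torques, N m; "tool_pos": TCP position; "tcp_rot": TCP orientation; "wrist_force": force on the tool from outside, world axes, zero at the start; "torque": the same for the moment, N m; "grip_width": finger opening in mm.
Only numpy, scipy, OpenCV 4.12 (cv2) and the standard library are available. Lean on these libraries where they do the work, as an engineer would, in place of code of your own. Each camera call takes 0.05 s, during which the arm holds its last target.

## Working session

There is one attempt and no reset: what is moved stays moved. The work goes in short steps, Python scripts to look and compute and a tool call to move; the robot and the scene stay as the last step left them, time stands still between calls to the robot, and variables do not carry over. Pictures are saved under pics/ and viewed, and the job is handed in when it is done.

Besides the shell and the picture viewer there is one more tool, called after "Call:" as a command line: name --argument value ..., lists and objects as JSON in quotes. servo_tool: Moves the arm, as the interface text tells. Its arguments: {"type":"object","properties":{"moves":{"type":"array"},"newtons":{"type":"number"}},"required":["moves"]}

```bash
ls; mkdir -p pics; cat > h.py <<'E'
import numpy as np, cv2
from rig import env, eyes, recognise
def K(p):
    f=p["frame"].shape[0]/2/np.tan(np.radians(p["vertical_fov"])/2)
    return np.array([[f,0,p["cx"]],[0,f,p["cy"]],[0,0,1.]])
def ray(p,uv):
    n=cv2.undistortPoints(np.array([[uv]],float),K(p),np.array(p["distortion"],float))[0,0]
    R=np.array(p["R"]);t=np.array(p["t"])
    return -R.T@t, R.T@np.array([n[0],n[1],1])
def atz(p,uv,z):
    o,d=ray(p,uv); return o+d*(z-o[2])/d[2]
def proj(p,X):
    R=np.array(p["R"]);t=np.array(p["t"])
    return cv2.projectPoints(np.array(X,float).reshape(-1,3),cv2.Rodrigues(R)[0],t,K(p),np.array(p["distortion"],float))[0][:,0]
def save(p,n): cv2.imwrite("pics/"+n,p["frame"][:,:,::-1])
E
python3 - <<'E'
from h import *
import pickle
s=env.read_state();print(s)
P={}
for c in("scene","top","wrist"):
    p=eyes.read_camera(c);P[c]=p;save(p,c+"0.png")
    print(c,p["vertical_fov"],p["distortion"],-np.array(p["R"]).T@np.array(p["t"]))
    for n in("weight_medium","slot_medium_floor","slot_small_floor","weight_large"):
        for r in recognise(p,n)[:4]:
            l=np.array(r["location"])*[640,400]
            print(n,round(r["score"],2),l.round(),atz(p,l,{"weight_medium":114,"weight_large":58}.get(n,16)).round())
pickle.dump(P,open("P0.pkl","wb"))
E
```

```text
pics
{'time_s': 0.0, 'joint_positions': array([ 1.21104865e+00,  2.60687925e-01, -1.39369759e-01,  1.17270861e+00,
       -2.04220414e-05,  1.57079678e+00]), 'qvel': array([ 1.89950548e-05,  1.82898040e-04,  3.72972174e-04, -1.39187555e-03,
        6.68021807e-04,  2.28032421e-04]), 'joint_torque': array([-8.44549540e-04, -4.05679965e+01,  2.53921241e+01,  1.85041846e-02,
       -1.10315020e-04, -1.63983378e-05]), 'tool_pos': array([184.58516972, 490.7495674 , 230.46260168]), 'tcp_rot': array([-1.57081675,  0.00196997,  1.21104819]), 'wrist_force': array([-0.09394549,  0.22861243,  0.00451136]), 'torque': array([0.00284935, 0.02785018, 0.03857372]), 'grip_width': 85.48581212060203}
scene 47.88988301856004 [-0.00467527  0.          0.          0.          0.        ] [1271.21938481 -268.36382142  856.20922418]
weight_medium 0.62 [411. 139.] [543. 273. 114.]
weight_medium 0.57 [436. 219.] [793. 188. 114.]
slot_medium_floor 0.85 [254. 199.] [ 493. -138.   16.]
slot_small_floor 0.8 [211. 210.] [ 485. -248.   16.]
weight_large 0.74 [290. 171.] [474. -32.  58.]
top 43.09199472849684 [-0.10699873  0.          0.          0.          0.        ] [ 463.7085681    11.73054407 1340.94962847]
weight_medium 0.7 [206. 212.] [534. 278. 114.]
weight_medium 0.51 [233. 138.] [720. 218. 114.]
slot_medium_floor 0.67 [373. 229.] [ 505. -140.   16.]
slot_small_floor 0.84 [416. 231.] [ 503. -254.   16.]
weight_large 0.63 [332. 240.] [475. -32.  58.]
wrist 64.15841023471825 [-0.01001612  0.          0.          0.          0.        ] [114.13244322 518.51921881 373.46402349]
```

View pics/scene0.png

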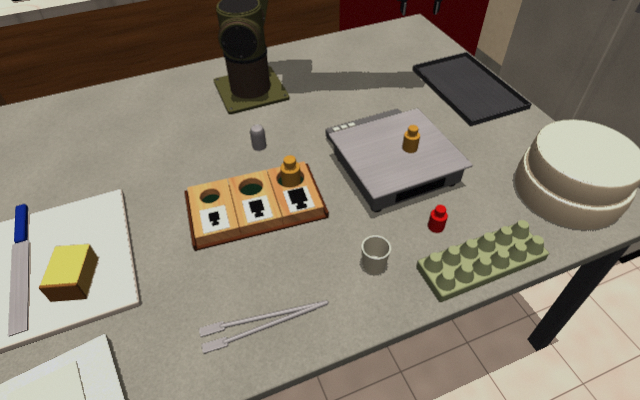

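View pics/top0.png

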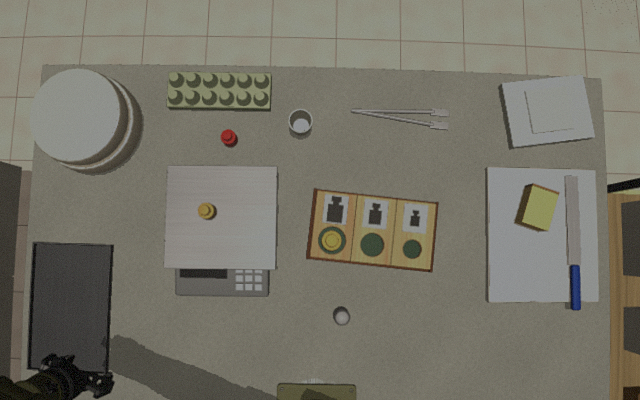

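View pics/wrist0.png

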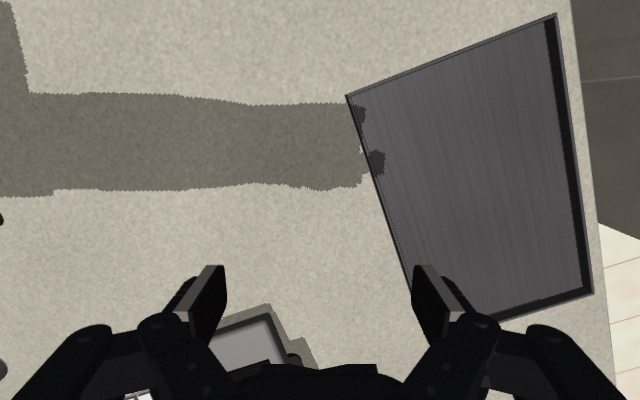

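```bash
python3 - <<'E'
import pickle,cv2,numpy as np
P=pickle.load(open("P0.pkl","rb"))
a=P["scene"]["frame"][90:260,170:490];b=P["top"]["frame"][110:300,170:460]
cv2.imwrite("pics/c1.png",cv2.resize(a,(800,425),interpolation=cv2.INTER_CUBIC)[:,:,::-1])
cv2.imwrite("pics/c2.png",cv2.resize(b,(800,524),interpolation=cv2.INTER_CUBIC)[:,:,::-1])
E
```

```text
(no output)
```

View pics/c1.png

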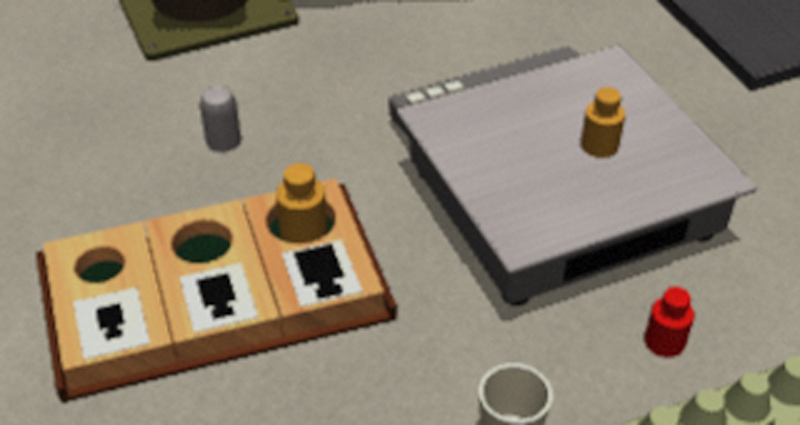

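View pics/c2.png

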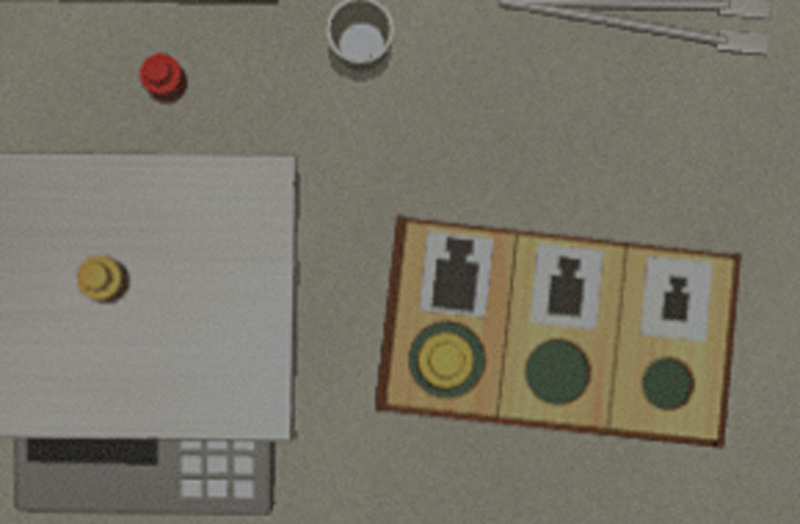

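Candidates: the brass weight on the pan at scene (411,139) / top (206,211), and the red look-alike on the counter at scene (438,219) / top (229,138). The brass one on the pan is the target. Its slot is the middle block, with the well at about top (372,244); the small slot is at (412,249) and the large weight is home at (332,240). Next I'll measure these precisely.

```bash
python3 - <<'E'
from h import *
import pickle
from scipy.optimize import least_squares
P=pickle.load(open("P0.pkl","rb"))
t=P["top"];f=t["frame"]
hsv=cv2.cvtColor(f,cv2.COLOR_RGB2HSV)
# green floors
m=cv2.inRange(hsv,(40,60,20),(95,255,140));m[:225]=0;m[265:]=0;m[:,:310]=0;m[:,440:]=0
n,l,st,c=cv2.connectedComponentsWithStats(m)
C=[]
for i in range(1,n):
    if st[i,4]>100:
        print("green",st[i],c[i].round(1),atz(t,c[i],16).round(1))
# weight: mask yellow in both, fit silhouette
def sil(p,x,y,z0):
    a=np.linspace(0,2*np.pi,40)
    im=np.zeros(p["frame"].shape[:2],np.uint8)
    S=8
    for r,za,zb in((20,0,46),(8,46,54),(13,54,68)):
        q=np.vstack([proj(p,np.c_[x+r*np.cos(a),y+r*np.sin(a),np.full(40,z0+z)]) for z in(za,zb)])
        cv2.fillConvexPoly(im,cv2.convexHull((q*16).round().astype(np.int32)),255,shift=4)
    return im
for cam,box in(("top",(190,195,225,228)),("scene",(395,115,430,160))):
    p=P[cam];h=cv2.cvtColor(p["frame"],cv2.COLOR_RGB2HSV)
    m=cv2.inRange(h,(10,110,40),(35,255,255));x0,y0,x1,y1=box
    mm=np.zeros_like(m);mm[y0:y1,x0:x1]=m[y0:y1,x0:x1]
    best=max(((lambda s:(np.sum((s>0)&(mm>0))/np.sum((s>0)|(mm>0)),x,y))(sil(p,x,y,80)) for x in range(515,560,1) for y in range(255,295,1)))
    print(cam,best,(mm>0).sum())
E
```

```text
green [361 234  22  22 154] [372.1 244.5] [ 465.1 -138.1   16. ]
top (np.float64(0.7288135593220338), 539, 274) 215
scene (np.float64(0.8279816513761468), 536, 280) 361
```

Call:
servo_tool --moves '[[[0, -5, 0], [0, 10.5, 0], -1], [[0, -5, 0], [0, 10.5, 0], -1], [[0, 0, 0], [0, 10.5, 0], -1], [[0, 0, 0], [0, 10.5, 0], -1], [[0, 0, 0], [0, 10.5, 0], -1]]' --newtons 50

```text
time_s: 1.38
tool_pos: [184.8, 491.4, 241.8]
tcp_rot: [-1.571, -0.0, 0.272]
wrist_force: [-0.8, -0.6, -0.8]
grip_width: 85.2
```

Call:
servo_tool --moves '[[[0, 0, 0], [0, 10, 0], -1], [[0, 0, 0], [0, 7, 0], -1], [[0, 0, 0], [0, 0, 0], -1]]'

```text
time_s: 1.75
tool_pos: [184.9, 491.4, 241.8]
tcp_rot: [-1.57, -0.0, -0.034]
wrist_force: [-0.7, -0.2, -0.6]
grip_width: 85.8
```

Call:
servo_tool --moves '[[[50, 0, -30], [0, -2, 0], -1], [[50, 0, -30], [0, 0, 0], -1], [[50, 0, -30], [0, 0, 0], -1], [[50, 0, -30], [0, 0, 0], -1], [[50, 0, -30], [0, 0, 0], -1]]'

```text
time_s: 2.38
tool_pos: [439.3, 341.9, 242.1]
tcp_rot: [-1.567, -0.002, 0.024]
wrist_force: [0.2, 1.3, 0.4]
grip_width: 85.2
```

Call:
servo_tool --moves '[[[50, 0, -30], [0, 0, 0], -1], [[40, 0, -25], [0, 0, 0], -1], [[0, 0, 0], [0, 0, 0], -1]]'

```text
time_s: 2.75
tool_pos: [537.1, 284.7, 241.6]
tcp_rot: [-1.566, -0.003, 0.025]
wrist_force: [0.2, -0.2, 0.2]
grip_width: 85.7
```

```bash
python3 - <<'E'
from h import *
import pickle
p=eyes.read_camera("wrist");save(p,"w1.png");pickle.dump(p,open("w1.pkl","wb"))
s=env.read_state();print(s["tool_pos"],s["tcp_rot"],s["joint_positions"].round(2),-np.array(p["R"]).T@p["t"])
for r in recognise(p,"weight_medium"):print(r)
print(proj(p,[[537,277,148],[537,277,80]]))
E
```

```text
[535.59114435 285.52643933 241.66535625] [-1.56614557 -0.00193369  0.02677925] [0.49 0.4  0.09 1.26 0.   2.03] [535.33034944 360.53129823 384.11754676]
{'location': [0.5002, 0.514], 'score': 0.77}
[[316.93116513 221.70639808]
 [317.03311758 198.72655294]]
```

View pics/w1.png

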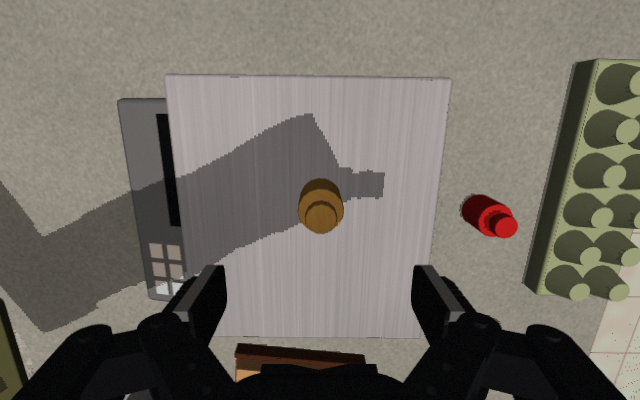

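```bash
python3 - <<'E'
from h import *
import pickle
p=pickle.load(open("w1.pkl","rb"))
h=cv2.cvtColor(p["frame"],cv2.COLOR_RGB2HSV)
m=cv2.inRange(h,(8,110,30),(35,255,255));mm=np.zeros_like(m);mm[165:245,285:360]=m[165:245,285:360]
a=np.linspace(0,2*np.pi,40)
def sil(x,y):
    im=np.zeros(m.shape,np.uint8)
    for r,za,zb in((20,0,46),(8,46,54),(13,54,68)):
        q=np.vstack([proj(p,np.c_[x+r*np.cos(a),y+r*np.sin(a),np.full(40,80+z)]) for z in(za,zb)])
        cv2.fillConvexPoly(im,cv2.convexHull((q*16).round().astype(np.int32)),255,shift=4)
    return im
print(max(((lambda s:(np.sum((s>0)&(mm>0))/np.sum((s>0)|(mm>0)),x,y))(sil(x,y)) for x in range(520,555) for y in range(262,298))))
E
```

```text
(np.float64(0.889749430523918), 540, 280)
```

The scale weight fits at about (539, 280) in world coordinates, with the wrist and scene views agreeing. Next I centre the gripper over it and descend.

Call:
servo_tool --moves '[[[3, 40, -5], [0, -1.5, 0], -1], [[0, 40, 0], [0, 0, 0], -1], [[0, 30, 0], [0, 0, 0], -1], [[0, 0, 0], [0, 0, 0], -1]]'

```text
time_s: 3.35
tool_pos: [532.8, 286.5, 131.2]
tcp_rot: [-1.564, -0.002, 0.067]
wrist_force: [0.5, -0.8, 0.3]
grip_width: 85.8
```

```bash
python3 - <<'E'
from h import *
p=eyes.read_camera("wrist");save(p,"w2.png")
s=env.read_state();print(s["tool_pos"],s["tcp_rot"])
E
```

```text
[533.89048114 287.11113275 132.83024124] [-1.56228192 -0.00475905  0.0667995 ]
```

View pics/w2.png

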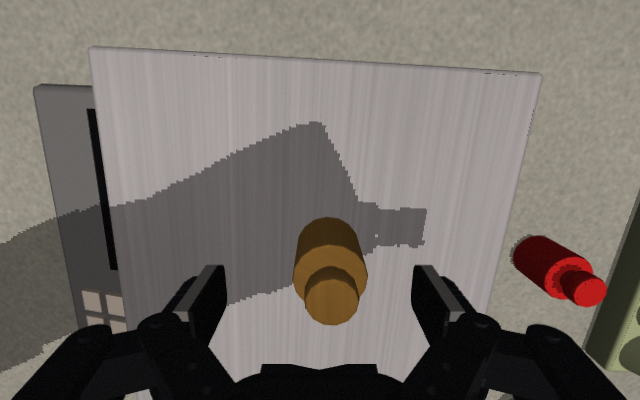

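Call:
servo_tool --moves '[[[5.5, 0, -7.5], [0, 3, 0], -1], [[0, 12, 0], [0, 0, 0], -1], [[0, 0, 0], [0, 0, 0], -1]]'

```text
time_s: 3.78
tool_pos: [542.1, 281.7, 124.5]
tcp_rot: [-1.559, -0.011, 0.013]
wrist_force: [0.1, -0.3, -1.1]
grip_width: 85.5
```

```bash
python3 - <<'E'
from h import *
p=eyes.read_camera("wrist");save(p,"w3.png")
s=env.read_state();print(s["tool_pos"],s["tcp_rot"])
x,y,z=s["tool_pos"]
print(proj(p,[[539,280,148],[539,280,80],[x,y,148]]))
E
```

```text
[542.6814797  281.97167007 125.09371478] [-1.55830167 -0.01192687  0.01272464]
[[310.43713914 299.54160166]
 [311.88367789 239.22385929]
 [319.1081844  295.53659671]]
```

View pics/w3.png

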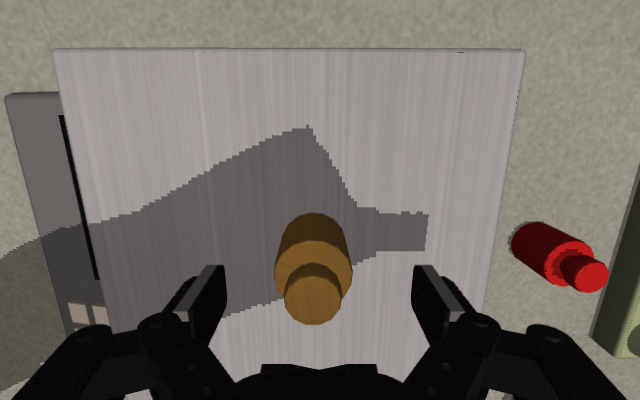

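Call:
servo_tool --moves '[[[-2.5, 10, 0], [-0.7, 0, 0.7], -1], [[0, 9, 0], [0, 0, 0], -1], [[0, 0, 0], [0, 0, 0], -1]]'

```text
time_s: 4.2
tool_pos: [540.3, 282.1, 105.0]
tcp_rot: [-1.571, 0.001, 0.013]
wrist_force: [-0.5, -0.8, 0.5]
grip_width: 85.2
```

Call:
servo_tool --moves '[[[0, 0, 0], [0, 0, 0], 1], [[0, 0, 0], [0, 0, 0], 1], [[0, 0, 0], [0, 0, 0], 1], [[0, 0, 0], [0, 0, 0], 1], [[0, 0, 0], [0, 0, 0], 1]]' --newtons 50

```text
time_s: 4.82
tool_pos: [540.4, 282.3, 105.3]
tcp_rot: [-1.571, 0.001, 0.013]
wrist_force: [0.3, 1.5, -1.5]
grip_width: 38.2
```

Call:
servo_tool --moves '[[[0, 0, 0], [0, 0, 0], 1], [[0, 0, 0], [0, 0, 0], 1]]'

```text
time_s: 5.08
tool_pos: [540.4, 282.2, 105.2]
tcp_rot: [-1.571, 0.001, 0.013]
wrist_force: [0.0, -0.8, 0.2]
grip_width: 38.8
```

```bash
python3 - <<'E'
from h import *
p=eyes.read_camera("wrist");save(p,"w4.png")
s=env.read_state();print(s["tool_pos"],s["tcp_rot"],s["grip_width"],s["wrist_force"])
E
```

```text
[540.38348186 282.25132634 105.23819494] [-1.57075745e+00  6.93131509e-04  1.27225192e-02] 38.35959668589149 [-0.47696529  0.38676166 -0.32836826]
```

View pics/w4.png

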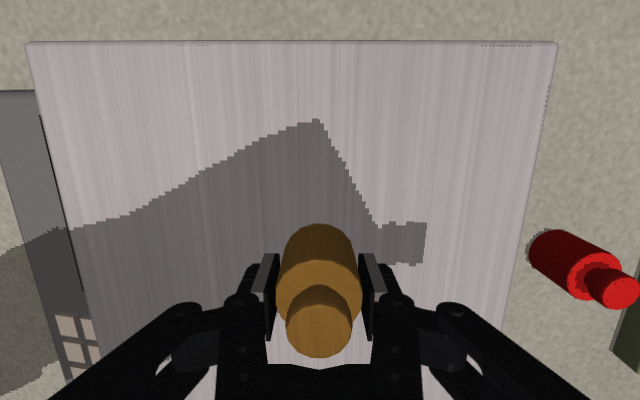

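Call:
servo_tool --moves '[[[0, -10, 0], [0, 0, 0], 1], [[0, -20, 0], [0, 0, 0], 1], [[0, -40, 0], [0, 0, 0], 1], [[0, -40, 0], [0, 0, 0], 1], [[0, 0, 0], [0, 0, 0], 1]]'

```text
time_s: 5.75
tool_pos: [538.0, 280.8, 215.9]
tcp_rot: [-1.575, 0.008, 0.013]
wrist_force: [0.3, -0.1, -5.5]
grip_width: 38.0
```

```bash
python3 - <<'E'
from h import *
p=eyes.read_camera("wrist");save(p,"w5.png")
s=env.read_state();print(s["tool_pos"],s["tcp_rot"],s["grip_width"],s["wrist_force"])
E
```

```text
[536.73434325 280.14957868 213.67076743] [-1.57676705  0.01194119  0.01262229] 38.57628060821227 [-0.46675943  0.70849958 -5.25136694]
```

View pics/w5.png

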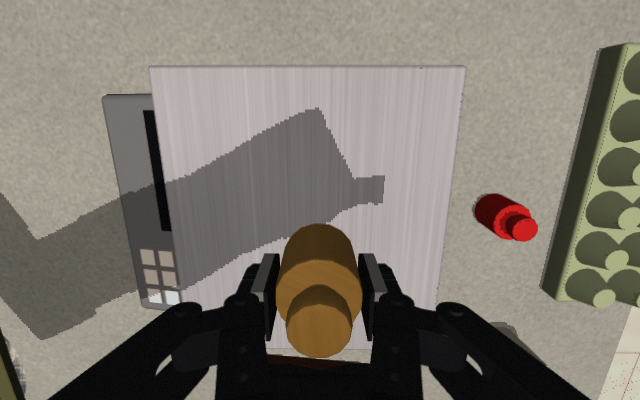

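Call:
servo_tool --moves '[[[-9, 0, -30], [0, 0, 0], 1], [[-9, 0, -50], [0, 0, 0], 1], [[-9, 0, -50], [0, 0, 0], 1], [[-9, 0, -50], [0, 0, 0], 1], [[-9, 0, -50], [0, 0, 0], 1]]'

```text
time_s: 6.42
tool_pos: [488.3, 45.2, 204.5]
tcp_rot: [-1.581, 0.028, 0.02]
wrist_force: [0.2, -0.7, -5.0]
grip_width: 38.3
```

Call:
servo_tool --moves '[[[-9, 0, -50], [0, 0, 0], 1], [[-9, 0, -40], [0, 0, 0], 1], [[-9, 0, -30], [0, 0, 0], 1], [[0, 0, 0], [0, 0, 0], 1]]'

```text
time_s: 6.92
tool_pos: [454.9, -81.6, 198.1]
tcp_rot: [-1.58, 0.044, 0.014]
wrist_force: [0.8, -0.1, -5.4]
grip_width: 38.1
```

```bash
python3 - <<'E'
from h import *
p=eyes.read_camera("wrist");save(p,"w6.png")
s=env.read_state();print(s["tool_pos"],s["tcp_rot"],s["grip_width"],s["wrist_force"])
print(proj(p,[[465,-138,38],[465,-138,16]]))
for n in("slot_medium_floor","slot_small_floor","weight_large"):
  for r in recognise(p,n)[:2]:print(n,r)
E
```

```text
[455.03690063 -80.63339156 198.03660436] [-1.57937253  0.04450075  0.01567845] 38.01423159406063 [-0.03597548 -0.80230688 -4.60563628]
[[333.81012819 242.89769666]
 [333.78038064 234.65286765]]
slot_medium_floor {'location': [0.6206, 0.5627], 'score': 0.66}
slot_small_floor {'location': [0.5577, 0.8538], 'score': 0.61}
weight_large {'location': [0.5497, 0.3392], 'score': 0.79}
```

View pics/w6.png

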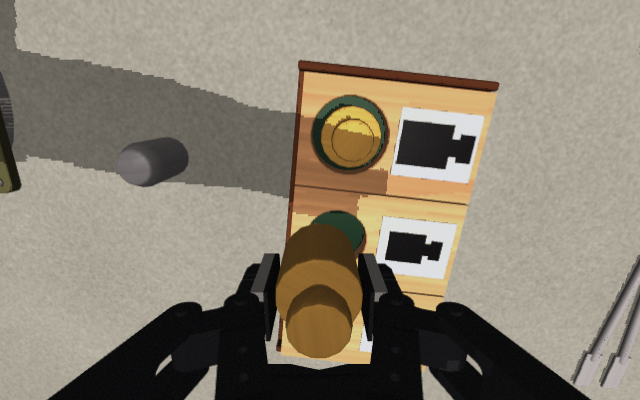

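```bash
python3 - <<'E'
from h import *
p=eyes.read_camera("wrist");q=eyes.read_camera("scene")
import pickle;pickle.dump((p,q),open("w7.pkl","wb"))
t=pickle.load(open("P0.pkl","rb"))
a=np.linspace(0,2*np.pi,60)
out=[]
for im,box in((p,(280,190,400,270)),(t["scene"],(225,165,285,210)),(t["top"],(345,220,400,270))):
    x0,y0,x1,y1=box;s=6
    c=cv2.resize(im["frame"][y0:y1,x0:x1],None,fx=s,fy=s,interpolation=cv2.INTER_CUBIC)[:,:,::-1].copy()
    for z,col in((38,(0,0,255)),(16,(255,0,0))):
        u=proj(im,np.c_[466+31*np.cos(a),-138+31*np.sin(a),np.full(60,z)])
        cv2.polylines(c,[(((u-[x0,y0]+.5)*s)).astype(np.int32)],True,col,1)
    out.append(c)
W=max(c.shape[1] for c in out[1:])
o=np.zeros((480+300,800,3),np.uint8)
o[:480,:720]=out[0]
o[480:480+270,:360]=out[1]; o[480:780,370:700]=out[2]
cv2.imwrite("pics/ov.png",cv2.resize(o,(600,585)))
E
```

```text
(no output)
```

View pics/ov.png

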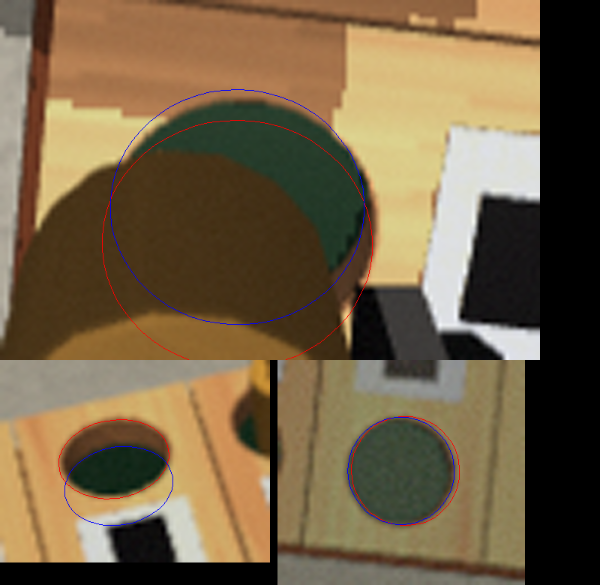

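Call:
servo_tool --moves '[[[0, 0, 0], [0.5, 0, -2.5], 1], [[12, 0, -30], [0, 0, 0], 1], [[0, 0, -25], [0, 0, 0], 1], [[0, 0, 0], [0, 0, 0], 1]]'

```text
time_s: 7.72
tool_pos: [472.1, -131.4, 199.5]
tcp_rot: [-1.57, -0.005, 0.028]
wrist_force: [0.8, -0.1, -4.8]
grip_width: 38.5
```

Call:
servo_tool --moves '[[[-5, 20, -4], [0, 0.8, 0], 1], [[0, 40, 0], [0, 0, 0], 1], [[0, 40, 0], [0, 0, 0], 1], [[0, 0, 0], [0, 0, 0], 1]]'

```text
time_s: 8.22
tool_pos: [469.8, -131.5, 98.4]
tcp_rot: [-1.569, -0.008, 0.019]
wrist_force: [-1.0, 0.4, -4.4]
grip_width: 38.3
```

```bash
python3 - <<'E'
from h import *
s=env.read_state();print(s["tool_pos"],s["tcp_rot"],s["grip_width"],s["wrist_force"])
a=np.linspace(0,2*np.pi,60)
x,y,z=s["tool_pos"]
o=np.zeros((600,800,3),np.uint8)
for i,(n,box) in enumerate((("scene",(210,120,340,220)),("top",(320,190,450,290)),("wrist",(150,50,540,350)))):
    p=eyes.read_camera(n);x0,y0,x1,y1=box;k=2 if i==2 else 6; 
    c=cv2.resize(p["frame"][y0:y1,x0:x1],None,fx=k,fy=k,interpolation=cv2.INTER_CUBIC)[:,:,::-1].copy()
    for cx,cy,r,zz,col in((466,-136,31,38,(0,0,255)),(x,y,20,z-25,(255,0,0)),(x,y,13,z+43,(0,255,0))):
        u=proj(p,np.c_[cx+r*np.cos(a),cy+r*np.sin(a),np.full(60,zz)])
        cv2.polylines(c,[(((u-[x0,y0]+.5)*k)).astype(np.int32)],True,col,1)
    cv2.imwrite(f"pics/d{i}.png",c if i==2 else c)
E
```

```text
[ 469.81529724 -131.48718857   98.386582  ] [-1.56873232 -0.00782858  0.01883429] 38.27183408740752 [-1.0054495   0.39613795 -4.43352203]
```

View pics/d0.png

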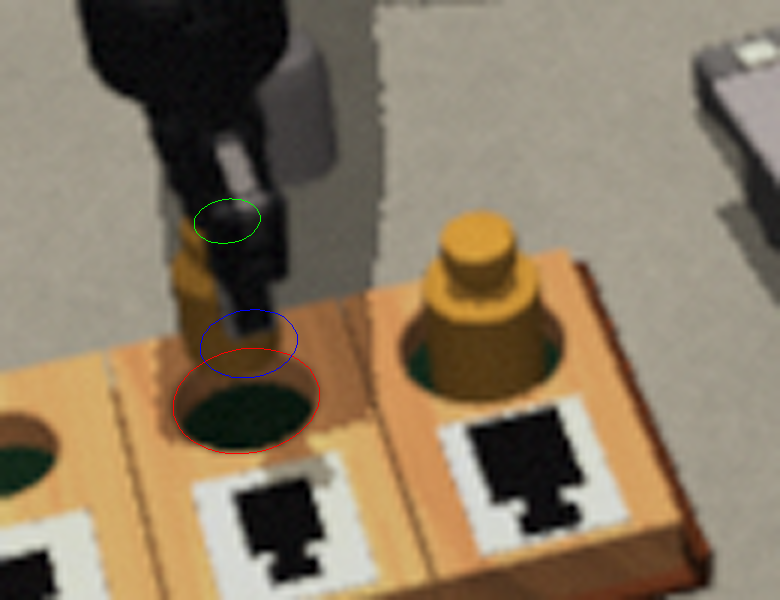

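View pics/d2.png

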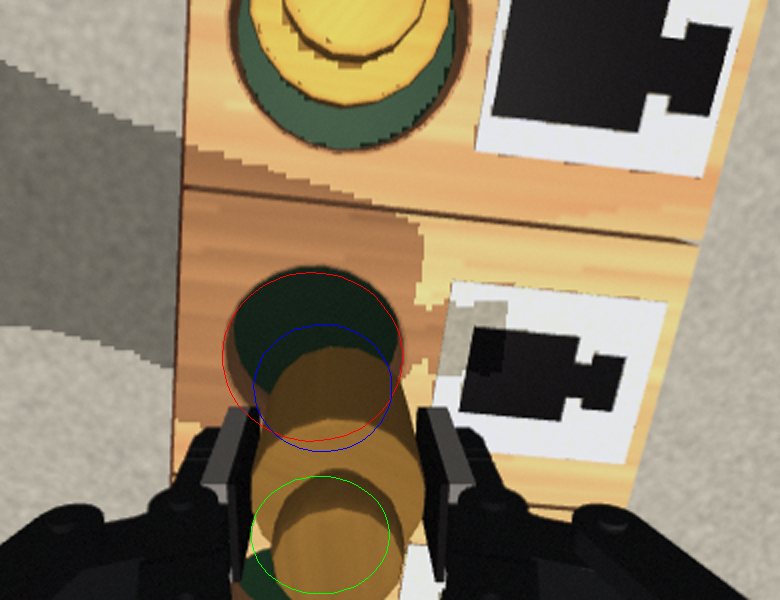

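```bash
cat > look.py <<'E'
from h import *
import sys
tag=sys.argv[1]; SX,SY=466,-136
a=np.linspace(0,2*np.pi,60)
s0=env.read_state()
for i,(n,box) in enumerate((("scene",(210,120,340,220)),("wrist",(150,50,540,350)))):
    p=eyes.read_camera(n);s=env.read_state();x,y,z=s["tool_pos"];x0,y0,x1,y1=box;k=2 if i==1 else 6
    print(n,s["time_s"],s["tool_pos"].round(1),s["tcp_rot"].round(3),round(s["grip_width"],1),s["wrist_force"].round(1),abs(s["qvel"]).max().round(4))
    c=cv2.resize(p["frame"][y0:y1,x0:x1],None,fx=k,fy=k,interpolation=cv2.INTER_CUBIC)[:,:,::-1].copy()
    for cx,cy,r,zz,col in((SX,SY,31,38,(0,0,255)),(x,y,20,z-25,(255,0,0)),(x,y,20,z+21,(255,255,0)),(x,y,13,z+43,(0,255,0))):
        u=proj(p,np.c_[cx+r*np.cos(a),cy+r*np.sin(a),np.full(60,zz)])
        cv2.polylines(c,[(((u-[x0,y0]+.5)*k)).astype(np.int32)],True,col,1)
    cv2.imwrite(f"pics/{tag}{n}.png",c)
E
python3 look.py e
```

```text
scene 8.425 [ 474.6 -133.5  102.7] [-1.572 -0.018  0.018] 38.4 [ 0.8 -0.3 -4.8] 0.0067
wrist 8.475 [ 474.6 -133.7  102.8] [-1.572 -0.018  0.018] 37.8 [ 0.8  0.1 -3.9] 0.004
```

View pics/escene.png

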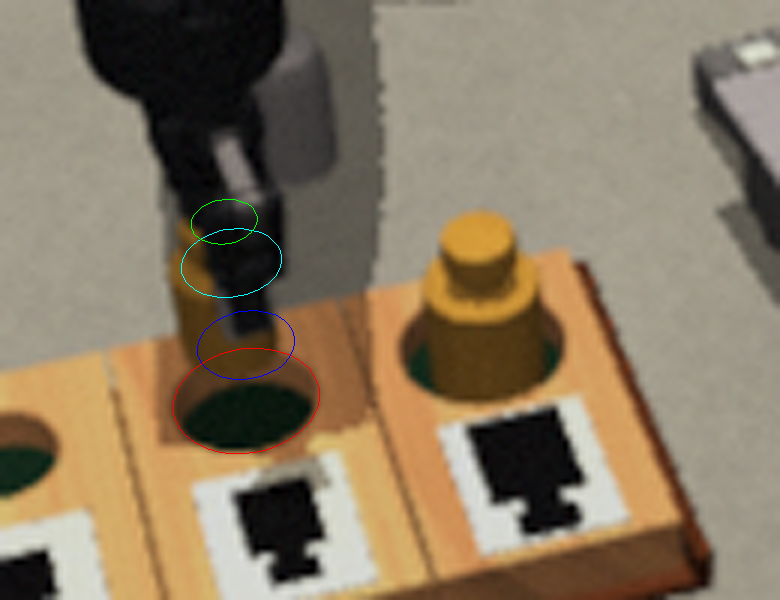

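View pics/ewrist.png

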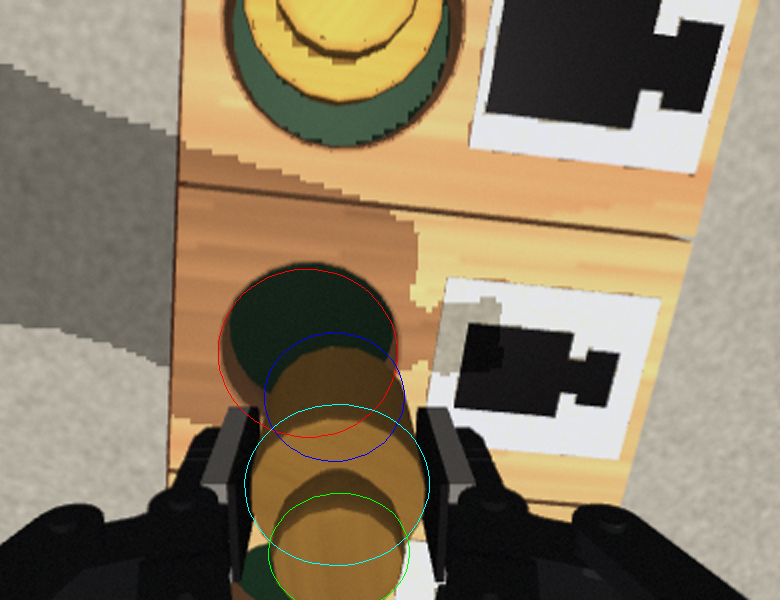

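Call:
servo_tool --moves '[[[-7.5, 0, 2.5], [0, 0, 1], 1]]'

```text
time_s: 8.6
tool_pos: [468.1, -131.6, 104.1]
tcp_rot: [-1.573, -0.003, 0.018]
wrist_force: [-0.2, 0.1, -4.2]
grip_width: 38.8
```

```bash
python3 look.py f
```

```text
scene 8.65 [ 466.9 -131.1  103.9] [-1.573e+00 -1.000e-03  1.800e-02] 38.5 [-1.7  0.3 -4.9] 0.0225
wrist 8.7 [ 467.  -131.2  103.6] [-1.573e+00 -1.000e-03  1.800e-02] 38.3 [ 0.1  0.2 -5. ] 0.024
```

View pics/fscene.png

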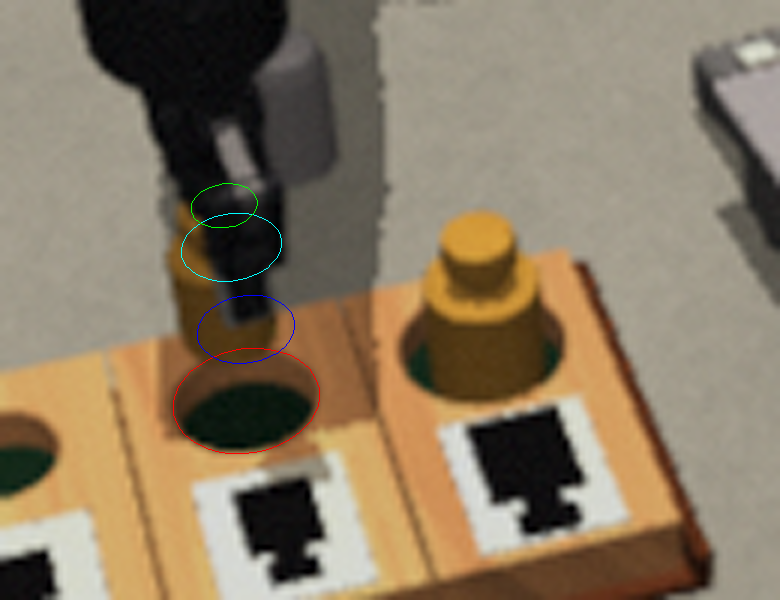

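View pics/fwrist.png

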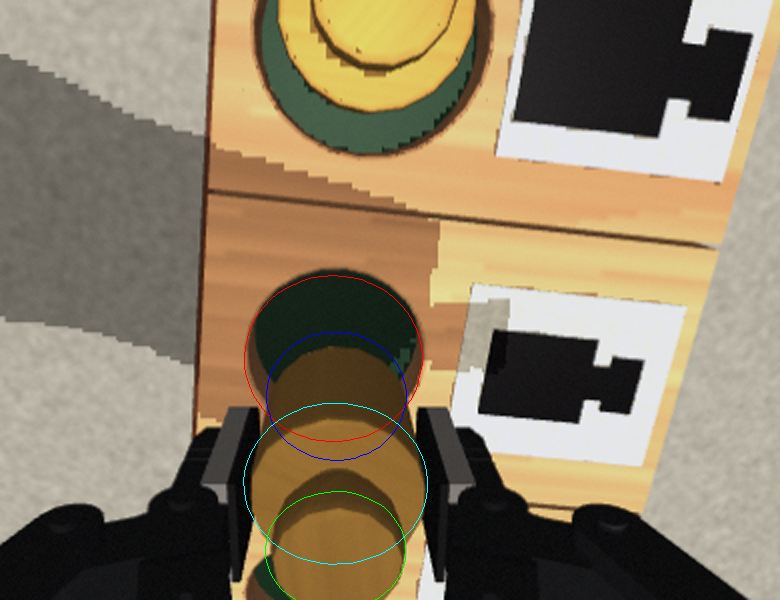

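Call:
servo_tool --moves '[[[0, 17, 1.5], [0, 0, 0], 1], [[0, 17, 0], [0, 0, 0], 1]]'

```text
time_s: 8.95
tool_pos: [469.2, -130.4, 71.2]
tcp_rot: [-1.574, -0.007, 0.018]
wrist_force: [0.5, 0.6, -4.4]
grip_width: 38.3
```

```bash
python3 look.py g
```

```text
scene 9.0 [ 468.  -130.1   69.3] [-1.573 -0.004  0.018] 38.4 [-0.5  0.3 -6.8] 0.0699
wrist 9.05 [ 467.6 -130.    70. ] [-1.573 -0.003  0.018] 38.6 [-0.9  0.1 -4.7] 0.0366
```

View pics/gscene.png

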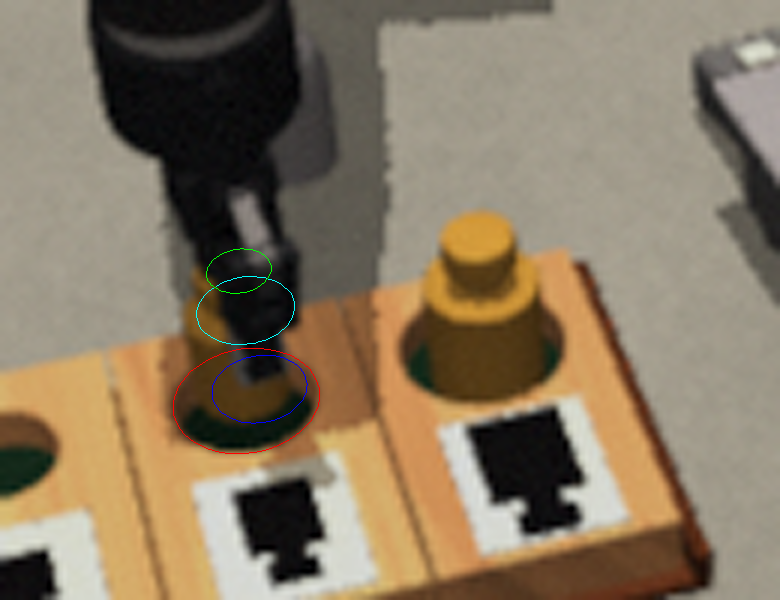

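View pics/gwrist.png

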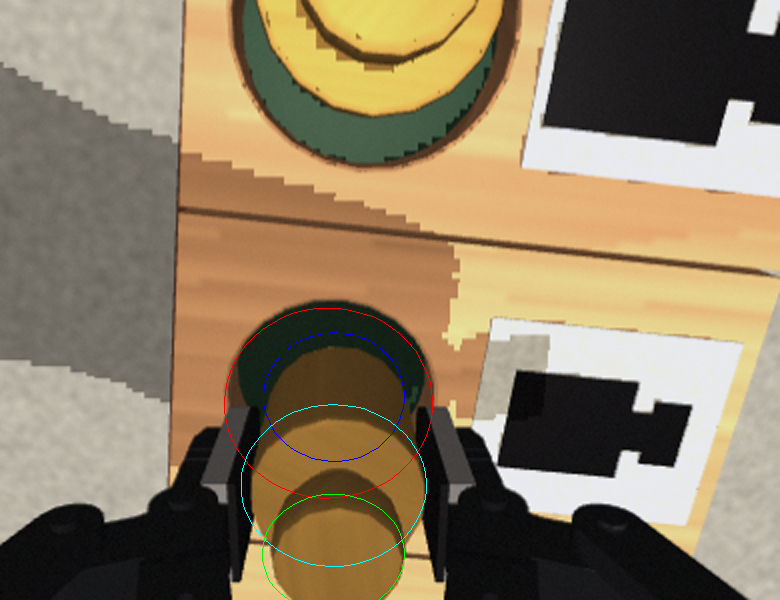

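Call:
servo_tool --moves '[[[0, 10, 0], [0, 0, 0], 1], [[0, 10, 0], [0, 0, 0], 1]]'

```text
time_s: 9.3
tool_pos: [469.1, -130.5, 50.6]
tcp_rot: [-1.574, -0.006, 0.018]
wrist_force: [0.9, 0.6, -5.8]
grip_width: 38.1
```

```bash
python3 look.py h
```

```text
scene 9.35 [ 468.5 -130.3   49.5] [-1.573 -0.004  0.017] 38.3 [-0.   0.6 -5.5] 0.0393
wrist 9.4 [ 468.3 -130.3   49.9] [-1.573 -0.004  0.018] 37.9 [-0.8  0.4 -4.3] 0.0236
```

View pics/hscene.png

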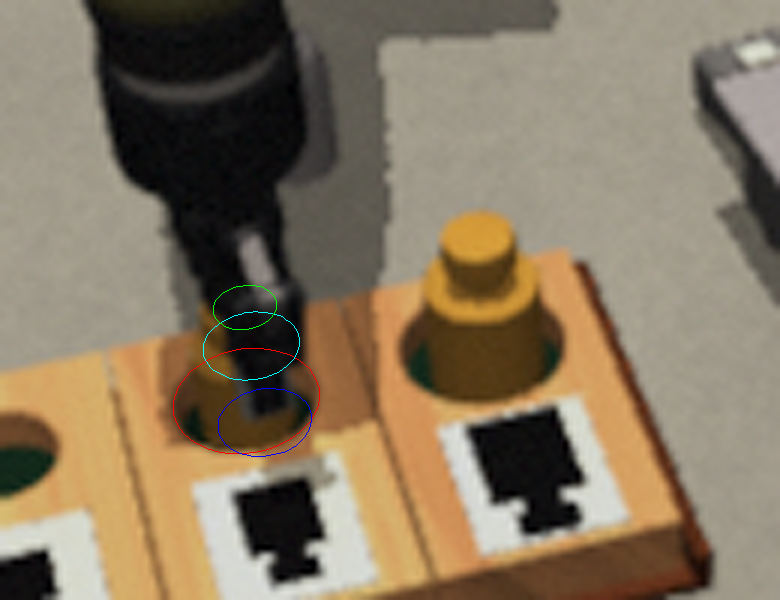

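View pics/hwrist.png

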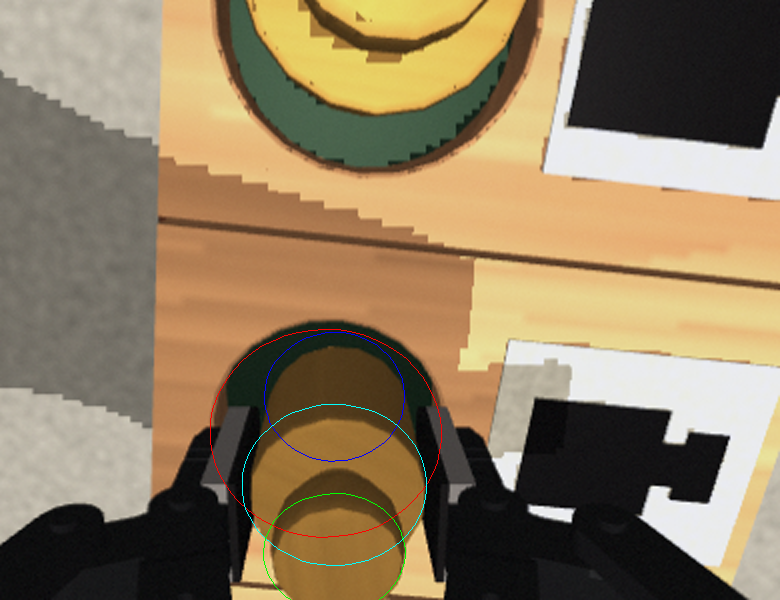

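Call:
servo_tool --moves '[[[0, 3, 0], [0, 0, 0], 1], [[0, 3, 0], [0, 0, 0], 1]]'

```text
time_s: 9.65
tool_pos: [468.8, -130.4, 44.0]
tcp_rot: [-1.574, -0.005, 0.018]
wrist_force: [-0.2, -0.4, -4.0]
grip_width: 38.2
```

Call:
servo_tool --moves '[[[0, 2, 0], [0, 0, 0], 1]]'

```text
time_s: 9.78
tool_pos: [468.9, -130.5, 41.9]
tcp_rot: [-1.574, -0.005, 0.017]
wrist_force: [0.3, 0.1, -5.1]
grip_width: 38.2
```

Call:
servo_tool --moves '[[[0, 1, 0], [0, 0, 0], 1]]'

```text
time_s: 9.9
tool_pos: [468.9, -130.5, 41.2]
tcp_rot: [-1.574, -0.005, 0.017]
wrist_force: [-1.8, 0.5, 5.8]
grip_width: 38.5
```

Call:
servo_tool --moves '[[[0, 0, 0], [0, 0, 0], 0], [[0, 0, 0], [0, 0, 0], -0.2], [[0, 0, 0], [0, 0, 0], -0.5], [[0, 0, 0], [0, 0, 0], -0.5], [[0, 0, 0], [0, 0, 0], -0.5]]'

```text
time_s: 10.52
tool_pos: [471.6, -131.3, 43.2]
tcp_rot: [-1.575, -0.011, 0.018]
wrist_force: [0.4, -0.4, 0.2]
grip_width: 64.4
```

```bash
python3 look.py i
```

```text
scene 10.575 [ 471.6 -131.3   43.1] [-1.575 -0.01   0.017] 63.8 [ 0.9 -0.9 -0. ] 0.0022
wrist 10.625 [ 471.6 -131.3   43.1] [-1.575 -0.01   0.018] 64.2 [0.8 0.9 0.4] 0.002
```

View pics/iwrist.png

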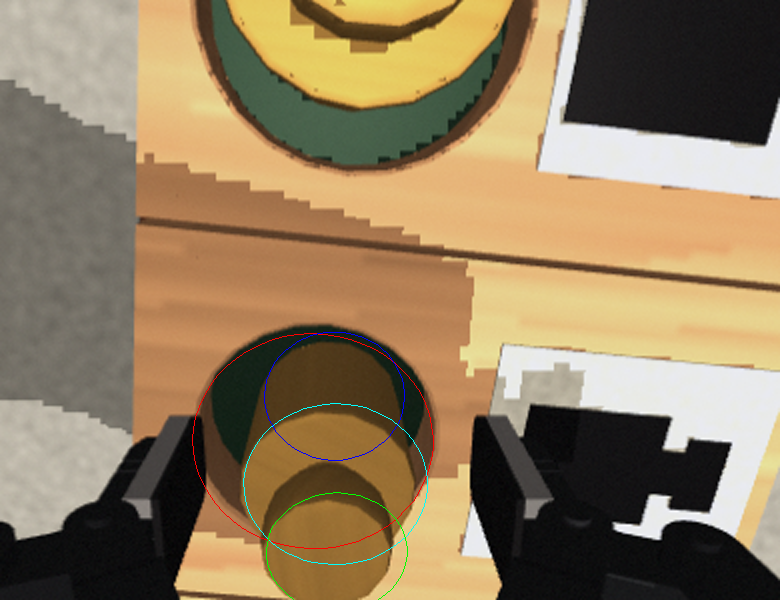

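Fingers are clear: opening 64 mm, wrist force about 0, and the weight is standing in the well. Now I retreat straight up and away.

Call:
servo_tool --moves '[[[-2, -8, 0], [0, 0, 0], -0.6], [[0, -30, 0], [0, 0, 0], -0.6], [[0, -50, 0], [0, 0, 0], -0.6], [[0, -50, 0], [0, 0, 0], -0.6], [[0, -20, 0], [0, 0, 0], -0.6]]'

```text
time_s: 11.25
tool_pos: [465.3, -130.0, 205.5]
tcp_rot: [-1.574, -0.005, 0.017]
wrist_force: [-0.1, 0.3, -0.1]
grip_width: 68.6
```

Call:
servo_tool --moves '[[[0, 0, 45], [0, 0, 0], -0.6], [[0, 0, 55], [0, 0, 0], -0.6], [[0, 0, 55], [0, 0, 0], -0.6], [[0, 0, 45], [0, 0, 0], -0.6], [[0, 0, 0], [0, 0, 0], -0.6]]'

```text
time_s: 11.88
tool_pos: [464.6, 74.2, 210.7]
tcp_rot: [-1.575, -0.017, 0.014]
wrist_force: [-1.2, -0.2, 0.8]
grip_width: 68.2
```

```bash
python3 - <<'E'
from h import *
a=np.linspace(0,2*np.pi,60)
o=np.zeros((600,800,3),np.uint8)
print(env.read_state()["tool_pos"])
for i,(n,box) in enumerate((("scene",(200,130,340,250)),("top",(300,180,440,280)))):
    p=eyes.read_camera(n);x0,y0,x1,y1=box
    for r in recognise(p,"weight_medium"): print(n,r["score"],np.array(r["location"])*[640,400])
    c=cv2.resize(p["frame"][y0:y1,x0:x1],None,fx=5,fy=5,interpolation=cv2.INTER_CUBIC)[:,:,::-1].copy()
    cv2.imwrite(f"pics/z{n}.png",c)
E
```

```text
[464.58571946  74.20134993 210.74776793]
scene 0.84 [248.384 184.6  ]
scene 0.81 [435.776 218.2  ]
top 0.77 [371.392 243.52 ]
top 0.5 [233.408 137.   ]
```

View pics/zscene.png

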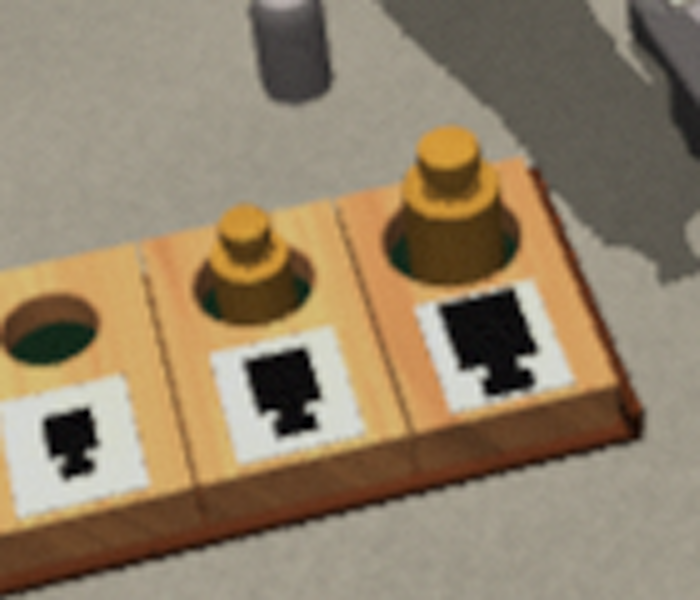

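View pics/ztop.png

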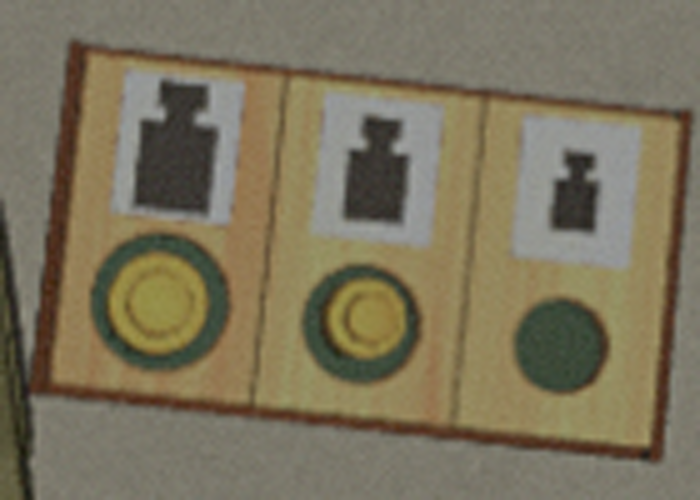

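The weight stands upright in the middle slot, at top-crop (365,315). The big weight hasn't moved, and the arm is well clear.

```bash
python3 -c "
from rig import env
print(env.finish_job())"
```

```text
the job is handed in; nothing more can be done
None
```

I took the brass check weight off the scale pan and put it back in its own middle-sized slot, standing upright on the bottom. I lowered it until the wrist force showed it touching the bottom (about +6 N), then released it and backed straight up. The job was handed in at about 12 s of the 32 s allowed.

- **Last checks:** the scene and top views show the weight upright, a few mm off centre in its well. The big weight is undisturbed, the small slot is still empty and the red look-alike was not touched. The arm is clear of everything.
- **Disagreements:** the cameras differed by about 4–6 mm on the weight's position, both on the pan and in the gripper. I used a compromise, since the well leaves 11 mm of clearance all round. The gripper read about 38 mm on the 40 mm body, but the hold was firm throughout.

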